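Make up the kiln-furniture tray from unmarked cases

ROBOT

A 6-joint arm with a two-finger parallel gripper is mounted at the origin on the work surface. World frame = base frame: x ahead of the robot, y to its left, z up, the work surface at z = 0. Lengths are in mm, angles in rad, forces in N, time in s.
With the tool pointing down it reaches from about 350 to 925 mm from the base axis. Payload 6.4 kg.
Tool frame: the origin (TCP) lies on the centre line of the jaws, within the pads' length; the fingertips stand 25 mm ahead of it and the grasp point (between the pads) lies 6 mm ahead of it; x points along the fingers, z is the direction in which the jaws open and shut, and the axes are right-handed (so a half turn about x gives the same grasp; the last joint's range is limited). The gripper opens to 94 mm and grips with 3 to 60 N. Pads are 16 mm wide; open, the fingers measure 119 mm over their backs; the gripper's body (75 mm by 177 mm) begins 78 mm behind the grasp point.
Start: joints at [-0.174, 0.245, 1.558, -0, 1.339, -0.174], TCP at [650.011, 0.004, 230.455] pointing down, gripper open.
Joint ranges: [-3.13, 3.13], [-1.02, 2.26], [0.13, 2.54], [-0.95, 4.09], [0.21, 2.88], [-2.74, 2.74]. Speed limits (rad/s): [2.57, 2.57, 3.14, 3.14, 3.14, 3.14].

INTERFACE

Orientations are given as a unit quaternion [x, y, z, w].
In Python, from rig import r gives the robot as it stands.
- The arm moves only by the tool send_rows, never from a script. Its argument "steps" is a list that holds one entry, the list of rows, each a list of 4 numbers: the shift along the tool's x, y, z in mm, then the turn about the tool's x in degrees. A call has 1 to 10 rows; each row is the pose to reach, as a shift and turn from the pose commanded when the call began, along the tool's axes at that moment; what a row does not reach only later rows make up. A row lasts 1/8 s, in which the tool goes at most 62.5 mm and 10.7 degrees, less where a joint would pass 70% of its speed; a pose out of reach is approached as far as the arm can. A call with a gripper value outside its range is refused whole. "gripper" is the gripper's target within -1 to 1 (shut at 1, half-way at 0, fully open at -1), set as the call begins (left out, the last holds). The fingers move at their own pace and stop on an object; the grip force is fixed at half the most. Time passes only in rows, so rows that repeat a pose let the fingers close. It gives the time, the measured TCP pose, the force and the opening at its end, in the units of the state.
- r.observe(): the state, without advancing time (a new reading comes with each control period).
- r.get_image(name): name is "scene" or "side" or "wrist"; returns a dict with "frame" (420x560x3 uint8, red, green, blue), "z_map" (420x560 float32, mm along the optical axis (not along the pixel's ray), 0 where there is no reading), "fx", "fy", "cx", "cy" (pixels), "rvec" (rotation vector, rad) and "tvec" (3), from world to camera coordinates, as OpenCV has them; the wrist camera has in their place "T_tool_cam" (4x4, takes a point from camera to tool coordinates, whose origin is the TCP and whose axes are the tool frame's). Camera axes: x right, y down, z forward; pixel columns grow to the right and rows downward; lengths in mm; the calibration is good to about 2 mm. A picture is of the moment at which its call begins: read the wrist's pose just before it.
- r.job_done(): hands the job in, once; it reports no verdict.
The state is a dict: "time": time; "q": joint angles; "joint_velocities": joint speeds; "joint_torque": joint torques, N m; "eef_pos": TCP position; "orientation": TCP orientation; "force": force on the tool from outside, world axes, zero at the start; "torque": the same for the moment, N m; "opening": finger opening in mm.
Only numpy, scipy, OpenCV 4.12 (cv2) and the standard library are available. Lean on these libraries where they do the work, as an engineer would, in place of code of your own. Each camera call takes 0.05 s, during which the arm holds its last target.

TASK

Make up the carrying tray for the next kiln shelf: first lay all the pin stilts from the bench flat, pins up, in the tray's near lane, and only after that stand all the tall round kiln props upright in its far lane. The props are in one of the three closed cases, so lift lids to look until you find it; leave the square props and the short round props as they stand in theirs. Knock no prop over, do not disturb the unglazed cups, and finish with all three cases shut.

Things in the scene. Friction and masses are not known exactly. Their poses are not given: they have to be found in the camera images.
- case1: one of three alike plywood cases, fixed: 106 (x) x 136 (y) x 110 mm high when shut. Origin: centre of underside; x axis away from the robot, to the hinge. Lower box 40 mm high, walls and floor 7 mm; the deep lid hides the contents; which case stands where varies. The parts inside stand upright in a row along y, about 5 mm nearer the robot than the centre, 36 mm or more apart
- lid1 (a joint): angle of case1's lid, rad: 0 shut, grows as its front edge rises, stops at 1.75. The hinge line runs along the case's y axis, 53 mm beyond the case's centre in x, 40.5 mm up. Little friction; lid 0.3 kg: let go below about 0.9 it falls shut, beyond about 1.1 it falls back and stays open
- lid1_tab (a point): grip point on the dark wooden pull tongue of lid1; moves with the lid. Tongue 20 mm wide (along the hinge line), 12 mm thick, stands 34 mm out from the middle of the lid's front face; level with the lid shut, upward with the lid fully up. The point is 25 mm out from the face, 131 mm from the hinge line and 8 mm above its level
- case2: one of three alike plywood cases, fixed: 106 (x) x 136 (y) x 110 mm high when shut. Origin: centre of underside; x axis away from the robot, to the hinge. Lower box 40 mm high, walls and floor 7 mm; the deep lid hides the contents; which case stands where varies. The parts inside stand upright in a row along y, about 5 mm nearer the robot than the centre, 36 mm or more apart
- lid2 (a joint): angle of case2's lid, rad: 0 shut, grows as its front edge rises, stops at 1.75. The hinge line runs along the case's y axis, 53 mm beyond the case's centre in x, 40.5 mm up. Little friction; lid 0.3 kg: let go below about 0.9 it falls shut, beyond about 1.1 it falls back and stays open
- lid2_tab (a point): grip point on the dark wooden pull tongue of lid2; moves with the lid. Tongue 20 mm wide (along the hinge line), 12 mm thick, stands 34 mm out from the middle of the lid's front face; level with the lid shut, upward with the lid fully up. The point is 25 mm out from the face, 131 mm from the hinge line and 8 mm above its level
- case3: one of three alike plywood cases, fixed: 106 (x) x 136 (y) x 110 mm high when shut. Origin: centre of underside; x axis away from the robot, to the hinge. Lower box 40 mm high, walls and floor 7 mm; the deep lid hides the contents; which case stands where varies. The parts inside stand upright in a row along y, about 5 mm nearer the robot than the centre, 36 mm or more apart
- lid3 (a joint): angle of case3's lid, rad: 0 shut, grows as its front edge rises, stops at 1.75. The hinge line runs along the case's y axis, 53 mm beyond the case's centre in x, 40.5 mm up. Little friction; lid 0.3 kg: let go below about 0.9 it falls shut, beyond about 1.1 it falls back and stays open
- lid3_tab (a point): grip point on the dark wooden pull tongue of lid3; moves with the lid. Tongue 20 mm wide (along the hinge line), 12 mm thick, stands 34 mm out from the middle of the lid's front face; level with the lid shut, upward with the lid fully up. The point is 25 mm out from the face, 131 mm from the hinge line and 8 mm above its level
- stilt1: pin stilt (two or three are present), buff fired clay: disc 36 mm across, 18 mm thick, with three blunt pins 8 mm tall on its upper face; 36 to 63 g. Origin: centre of the underside; z axis up through the pins. Starts on the open bench in front of the cases
- stilt2: pin stilt (two or three are present), buff fired clay: disc 36 mm across, 18 mm thick, with three blunt pins 8 mm tall on its upper face; 36 to 63 g. Origin: centre of the underside; z axis up through the pins. Starts on the open bench in front of the cases
- stilt3: pin stilt (two or three are present), buff fired clay: disc 36 mm across, 18 mm thick, with three blunt pins 8 mm tall on its upper face; 36 to 63 g. Origin: centre of the underside; z axis up through the pins. Starts on the open bench in front of the cases
- tall1: tall round kiln prop (two or three are present), buff fired clay cylinder 30 mm across and 90 mm tall, a dark hole in its end, 0.09 to 0.14 kg. Origin: centre of the underside, z up. Starts standing in one of the cases
- tall2: tall round kiln prop (two or three are present), buff fired clay cylinder 30 mm across and 90 mm tall, a dark hole in its end, 0.09 to 0.14 kg. Origin: centre of the underside, z up. Starts standing in one of the cases
- tall3: tall round kiln prop (two or three are present), buff fired clay cylinder 30 mm across and 90 mm tall, a dark hole in its end, 0.09 to 0.14 kg. Origin: centre of the underside, z up. Starts standing in one of the cases
- square1: square kiln prop, 30 x 30 mm and 90 mm tall, not wanted. Origin: centre of the underside, z up. Stands in one of the cases
- square2: square kiln prop, 30 x 30 mm and 90 mm tall, not wanted. Origin: centre of the underside, z up. Stands in one of the cases
- short1: short round kiln prop, 30 mm across and 45 mm tall, not wanted. Origin: centre of the underside, z up. Stands in one of the cases
- short2: short round kiln prop, 30 mm across and 45 mm tall, not wanted. Origin: centre of the underside, z up. Stands in one of the cases
- tray: wooden carrying tray fixed to the bench, 128 (x) x 228 (y) mm, walls 22 mm high and 8 mm thick, floor 6 mm thick, with one divider along y that makes two lanes, each 52 mm wide and 212 mm long. Origin: centre of the underside; x axis points away from the robot, y along the lanes
- near_lane (a point): centre of the floor of the tray's lane nearer the robot; axes as the tray
- far_lane (a point): centre of the floor of the tray's lane farther from the robot; axes as the tray
- cup1: bystander: fragile unglazed cup, 62 mm across, 52 mm tall, standing at the left of the bench. Origin: centre of the underside
- cup2: bystander: fragile unglazed cup, 62 mm across, 52 mm tall, standing at the left of the bench. Origin: centre of the underside
Not all that is in view belongs to the job. What is shaped like the stilt2 but orange or pink is not meant.

How it is judged (in metres and radians):
On the way, in this order (a step that is already met when the one before it is completed fails the run):
1. all the pin stilts lie flat in the near lane while no tall prop is on the tray yet (x of stilt1 in the frame of near_lane between -0.012 and 0.012 m and y of stilt1 in the frame of near_lane between -0.092 and 0.092 m and z of stilt1 in the frame of near_lane between -0.004 and 0.004 m and angle between each of stilt1, stilt2, stilt3's own z axis and vertical below 0.1 rad and linear speed of each of stilt1, stilt2, stilt3 below 0.02 m/s and x of stilt2 in the frame of near_lane between -0.012 and 0.012 m and y of stilt2 in the frame of near_lane between -0.092 and 0.092 m and z of stilt2 in the frame of near_lane between -0.004 and 0.004 m and x of stilt3 in the frame of near_lane between -0.012 and 0.012 m and y of stilt3 in the frame of near_lane between -0.092 and 0.092 m and z of stilt3 in the frame of near_lane between -0.004 and 0.004 m and horizontal distance between each of tall1, tall2, tall3 and tray above 0.13 m), for 0.2 s.
2. all the tall round props stand in the far lane (x of tall1 in the frame of far_lane between -0.014 and 0.014 m and y of tall1 in the frame of far_lane between -0.092 and 0.092 m and z of tall1 in the frame of far_lane between -0.004 and 0.004 m and angle between each of tall1, tall2, tall3's own z axis and vertical below 0.1 rad and linear speed of each of tall1, tall2, tall3 below 0.02 m/s and x of tall2 in the frame of far_lane between -0.014 and 0.014 m and y of tall2 in the frame of far_lane between -0.092 and 0.092 m and z of tall2 in the frame of far_lane between -0.004 and 0.004 m and x of tall3 in the frame of far_lane between -0.014 and 0.014 m and y of tall3 in the frame of far_lane between -0.092 and 0.092 m and z of tall3 in the frame of far_lane between -0.004 and 0.004 m), for 0.2 s.
At the end, for the whole second after the job is handed in: Pin stilts flat, pins up, on the near lane's floor and tall round props upright on the far lane's floor (origins within 12 and 14 mm of the centre line, 0.1 rad, at rest); all lids shut (below 0.05 rad); square and short props upright, within 20 mm of where they stood (all of step 2 and x of stilt1 in the frame of near_lane between -0.012 and 0.012 m and y of stilt1 in the frame of near_lane between -0.092 and 0.092 m and z of stilt1 in the frame of near_lane between -0.004 and 0.004 m and angle between each of stilt1, stilt2, stilt3, square1, square2, short1, short2's own z axis and vertical below 0.1 rad and linear speed of each of stilt1, stilt2, stilt3 below 0.02 m/s and x of stilt2 in the frame of near_lane between -0.012 and 0.012 m and y of stilt2 in the frame of near_lane between -0.092 and 0.092 m and z of stilt2 in the frame of near_lane between -0.004 and 0.004 m and x of stilt3 in the frame of near_lane between -0.012 and 0.012 m and y of stilt3 in the frame of near_lane between -0.092 and 0.092 m and z of stilt3 in the frame of near_lane between -0.004 and 0.004 m and value of joint each of lid1, lid2, lid3 below 0.05 rad and distance of each of square1, square2, short1, short2 from where it was at the start of the episode below 0.02 m); the robot touches nothing.
It fails at once if a kiln prop is knocked over (angle between any of tall1, tall2, tall3, square1, square2, short1, short2's own z axis and vertical above 0.8 rad).
It fails at once if an unglazed cup is pushed more than 3 cm or knocked over (distance of any of cup1, cup2 from where it was at the start of the episode above 0.03 m or angle between any of cup1, cup2's own z axis and vertical above 0.5 rad).
Of stilt1, stilt2, stilt3 only 2 to 3 are there at a start; the rules pass over those that are not, and their reading is None.
Of tall1, tall2, tall3 only 2 to 3 are there at a start; the rules pass over those that are not, and their reading is None.
At some moment in a run one of stilt1, stilt2, stilt3 may be knocked a few centimetres aside while the robot is not near it.
It also fails if it takes over 210 s, if anything falls off the work surface, if the arm or the gripper's body presses on something with over 40 N, if the wrist force passes 120 N, or if a joint passes its speed limit or range.

## Working session

There is one attempt and no reset: what is moved stays moved. The work goes in short steps, Python scripts to look and compute and a tool call to move; the robot and the scene stay as the last step left them, time stands still between calls to the robot, and variables do not carry over. Pictures are saved under pics/ and viewed, and the job is handed in when it is done.

Besides the shell and the picture viewer there is one more tool, called after "Emit:" by a JSON object that holds its "method" and its "body", one argument or row to a line. send_rows: Moves the arm, as the interface text tells. Its arguments: {"type":"object","properties":{"steps":{"type":"array","items":{"type":"array","items":{"type":"array","items":{"type":"number"}}}},"gripper":{"type":"number"}},"required":["steps"]}

```bash
ls; mkdir -p pics
cat > h.py <<'E'
import numpy as np, cv2
from scipy.spatial.transform import Rotation as R
from rig import r
def save(im,n): cv2.imwrite('pics/'+n+'.png',cv2.cvtColor(im['frame'],cv2.COLOR_RGB2BGR))
def wT(im,s=None):
    "4x4 camera->world"
    T=np.eye(4)
    if 'rvec' in im:
        Rm=cv2.Rodrigues(np.array(im['rvec'],float))[0]; T[:3,:3]=Rm.T; T[:3,3]=-Rm.T@np.array(im['tvec'],float).ravel(); return T
    W=np.eye(4); W[:3,:3]=R.from_quat(s['orientation']).as_matrix(); W[:3,3]=s['eef_pos']
    return W@np.array(im['T_tool_cam'])
def pts(im,T):
    z=im['z_map']; v,u=np.mgrid[:z.shape[0],:z.shape[1]]
    P=np.stack([(u-im['cx'])/im['fx']*z,(v-im['cy'])/im['fy']*z,z],-1)
    return P@T[:3,:3].T+T[:3,3]
def ray(im,T,u,v,h):
    d=T[:3,:3]@np.array([(u-im['cx'])/im['fx'],(v-im['cy'])/im['fy'],1]); c=T[:3,3]
    return c+d*(h-c[2])/d[2]
E
python3 - <<'E'
from h import *
s=r.observe(); print({k:np.round(v,3) for k,v in s.items()})
for n in ['scene','side','wrist']:
    im=r.get_image(n); save(im,n+'0'); T=wT(im,s); print(n,T.round(2).tolist(),im['fx'],im['cx'],im['cy'], (im['z_map']>0).mean())
E
```

```text
pics
{'time': np.float64(0.0), 'q': array([-0.174,  0.246,  1.559, -0.   ,  1.339, -0.174]), 'joint_velocities': array([-0.   ,  0.001, -0.   , -0.001,  0.001,  0.001]), 'joint_torque': array([ 1.0000e-03, -4.1584e+01, -3.1460e+01,  6.8000e-02,  3.3000e-02,
       -0.0000e+00]), 'eef_pos': array([6.49453e+02, 1.22000e-01, 2.29372e+02]), 'orientation': array([0.   , 0.708, 0.   , 0.706]), 'force': array([-0.294, -0.288, -0.617]), 'torque': array([ 0.043,  0.007, -0.026]), 'opening': np.float64(93.834)}
scene [[-0.1, 0.59, -0.8, 1212.32], [0.99, 0.07, -0.07, 125.67], [0.02, -0.8, -0.6, 571.88], [0.0, 0.0, 0.0, 1.0]] 415.65360790449597 274.8856792361051 208.126368121949 0.9961139455782313
side [[0.98, -0.16, 0.12, 331.35], [-0.2, -0.76, 0.62, -843.96], [-0.01, -0.63, -0.78, 1189.14], [0.0, 0.0, 0.0, 1.0]] 546.0778775815662 277.66604738187635 209.81404493921946 0.9959821428571428
wrist [[1.0, -0.0, -0.0, 649.48], [-0.0, -0.96, -0.27, 79.81], [-0.0, 0.27, -0.96, 383.79], [0.0, 0.0, 0.0, 1.0]] 309.608226123806 282.40508372119604 210.5902943372028 0.995718537414966
```

View pics/scene0.png

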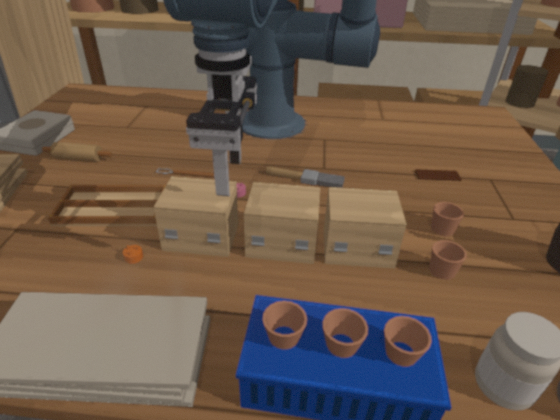

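View pics/side0.png

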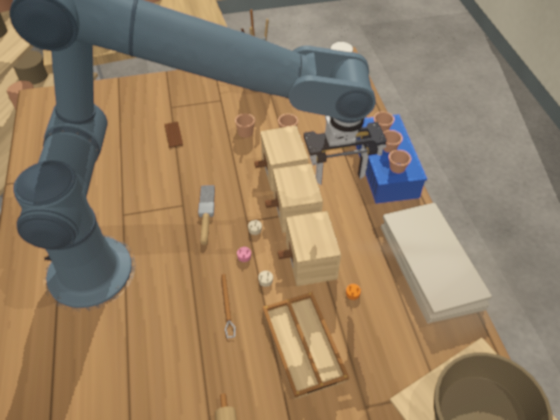

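View pics/wrist0.png

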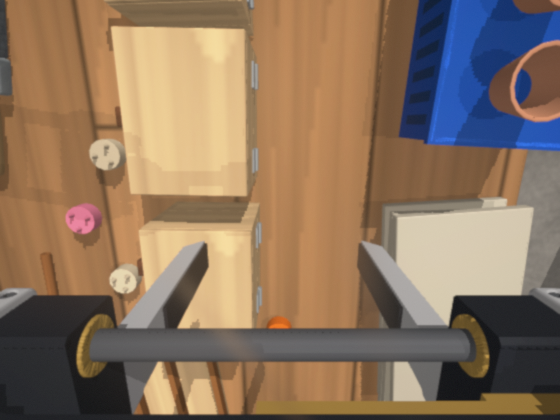

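Run:
```python
from h import *
im=r.get_image('side'); T=wT(im); P=pts(im,T)
big=cv2.resize(im['frame'][90:400,150:400],None,fx=3.0,fy=3.0/1.6,interpolation=cv2.INTER_CUBIC)
cv2.imwrite('pics/sidecrop.png',cv2.cvtColor(cv2.resize(im['frame'][90:400,160:400],None,fx=1.9,fy=1.9,interpolation=cv2.INTER_CUBIC),cv2.COLOR_RGB2BGR))
for u,v in [(255,228),(266,279),(244,255),(282,140),(297,185),(313,230),(246,120),(288,120),(304,340),(266,310),(310,296),(345,375),(295,385),(353,291)]:
    print(u,v,P[v,u].round(0))
np.set_printoptions(suppress=True)
# top planes of cases
m=(abs(P[...,2]-110)<6)&(P[...,0]>450)&(P[...,0]<800)
n,l,st,c=cv2.connectedComponentsWithStats(m.astype(np.uint8))
for i in range(1,n):
    if st[i,4]>200:
        q=P[l==i]; print(st[i], np.percentile(q,[2,98],axis=0).round(0).tolist(), cv2.minAreaRect(q[:,:2].astype(np.float32)))
# stilt-height
m=(P[...,2]>12)&(P[...,2]<34)&(P[...,0]>300)&(P[...,0]<900)&(P[...,1]<500)
n,l,st,c=cv2.connectedComponentsWithStats(m.astype(np.uint8))
for i in range(1,n):
    if st[i,4]>25:
        q=P[l==i]; print(st[i],q.mean(0).round(0), np.percentile(q,[2,98],axis=0).round(0).tolist(),im['frame'][l==i].mean(0).round())
```

```text
255 228 [439.  33.  20.]
266 279 [ 438. -131.   22.]
244 255 [396. -48.  20.]
282 140 [560. 257. 109.]
297 185 [564.  82. 109.]
313 230 [569. -70. 109.]
246 120 [485. 453.  27.]
288 120 [615. 428.  24.]
304 340 [ 492. -311.   23.]
266 310 [ 421. -216.   22.]
310 296 [ 535. -196.   14.]
345 375 [ 561. -411.   26.]
295 385 [ 451. -402.    5.]
353 291 [ 642. -204.   13.]
[ 261  125   47   42 1323] [[509.0, 172.0, 105.0], [611.0, 305.0, 114.0]] ((559.7355346679688, 238.95709228515625), (107.57476806640625, 143.52557373046875), 1.7909133434295654)
[ 273  164   50   46 1585] [[512.0, 17.0, 105.0], [614.0, 150.0, 115.0]] ((563.492431640625, 84.29122161865234), (141.5202178955078, 106.93304443359375), 89.29708099365234)
[ 286  211   55   52 1996] [[513.0, -153.0, 105.0], [615.0, -20.0, 114.0]] ((563.66650390625, -85.86895751953125), (142.69671630859375, 106.65325927734375), 89.08229064941406)
[ 390  351   73   69 1501] [[627.0, -556.0, 104.0], [774.0, -450.0, 112.0]] ((720.8546752929688, -508.30413818359375), (191.9537353515625, 77.84487915039062), 20.332571029663086)
[237 118  16   8  71] [
[... 818 characters left out ...]
.] [[777.0, -324.0, 13.0], [892.0, -33.0, 34.0]] [145. 132. 113.]
[237 247  14  13 134] [396. -38.  18.] [[379.0, -54.0, 13.0], [412.0, -21.0, 27.0]] [208. 136. 148.]
[291 259  48  25 223] [ 557. -148.   23.] [[510.0, -155.0, 13.0], [614.0, -99.0, 34.0]] [159. 134.  98.]
[259 271  14  14 143] [ 437. -122.   18.] [[422.0, -137.0, 13.0], [454.0, -104.0, 26.0]] [207. 191. 161.]
[346 284  15  14 155] [ 641. -203.   18.] [[625.0, -219.0, 13.0], [657.0, -186.0, 24.0]] [214. 130.  49.]
[ 262  292   87  105 1608] [ 493. -318.   21.] [[420.0, -426.0, 13.0], [564.0, -195.0, 26.0]] [148. 106.  65.]
[233 408   3  12  26] [ 310. -446.   29.] [[306.0, -457.0, 21.0], [312.0, -434.0, 33.0]] [165. 135.  91.]
```

View pics/sidecrop.png

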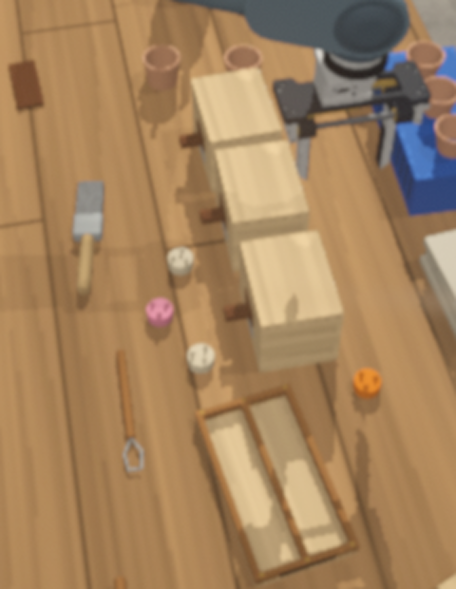

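```bash
cat >> h.py <<'E'
def go(target,yaw=None,s=None):
    """shift in tool axes from measured pose to world target TCP; yaw = world angle(deg) of jaw axis (tool z)"""
    s=s or r.observe(); M=R.from_quat(s['orientation']).as_matrix()
    d=M.T@(np.array(target)-s['eef_pos']); a=np.degrees(np.arctan2(M[1,2],M[0,2]))
    t=0 if yaw is None else -((yaw-a+90)%180-90)
    print('pos',np.round(s['eef_pos'],1),'jaw',a.round(1),'shift',d.round(1),'turn',round(float(t),1),'t',round(float(s['time']),2),'F',np.round(s['force'],1),'open',round(float(s['opening']),1))
def comps(P,im,zlo,zhi,x0,x1,y0,y1,mn=40):
    m=(P[...,2]>zlo)&(P[...,2]<zhi)&(P[...,0]>x0)&(P[...,0]<x1)&(P[...,1]>y0)&(P[...,1]<y1)
    n,l,st,c=cv2.connectedComponentsWithStats(m.astype(np.uint8))
    return [(st[i],P[l==i],im['frame'][l==i].mean(0).round()) for i in range(1,n) if st[i,4]>=mn]
E
python3 - <<'E'
from h import *
s=r.observe(); im=r.get_image('wrist'); T=wT(im,s); P=pts(im,T)
for st,q,c in comps(P,im,8,30,370,480,-300,200):
    (cx,cy),rad=cv2.minEnclosingCircle(q[:,:2].astype(np.float32)); print('low',st,np.round([cx,cy,rad],1),q.min(0).round(),q.max(0).round(),c)
for st,q,c in comps(P,im,100,120,470,650,-300,350):
    print('lid',st,cv2.minAreaRect(q[:,:2].astype(np.float32)),q[:,2].mean())
im=r.get_image('side'); T=wT(im); P=pts(im,T)
for st,q,c in comps(P,im,35,62,420,508,-300,350,10):
    print('tab?',st,q.mean(0).round(),q.min(0).round(),q.max(0).round(),c)
for st,q,c in comps(P,im,8,40,370,480,-170,100):
    (cx,cy),rad=cv2.minEnclosingCircle(q[:,:2].astype(np.float32)); print('low',st,np.round([cx,cy,rad],1),q.min(0).round(),q.max(0).round(),c)
for st,q,c in comps(P,im,17,30,400,600,-450,-185):
    print('tray',st,cv2.minAreaRect(q[:,:2].astype(np.float32)),q[:,2].mean())
E
```

```text
low [ 89 139  35  31 837] [441.3  43.7  18.3] [423.  26.   8.] [460.  61.  28.] [195. 175. 144.]
low [ 66 204  33  30 744] [398.2 -37.   18.5] [380. -54.   8.] [416. -19.  28.] [208. 118. 138.]
low [109 266  31  27 632] [ 438.6 -120.1   18.7] [ 422. -138.    8.] [ 457. -102.   27.] [210. 192. 158.]
lid [104   0 138   7 581] ((564.0426635742188, 171.44366455078125), (105.4383544921875, 1.8371610641479492), 1.5471000671386719) 104.5700382573872
lid [  111    26   137   170 21138] ((565.0379028320312, 84.0478286743164), (136.2864990234375, 106.80469512939453), 88.91390228271484) 110.49265388436487
lid [ 138  226  116  102 7621] ((565.8402099609375, -72.82117462158203), (111.59687042236328, 106.44190979003906), 88.9920654296875) 110.37081692896012
tab? [254 144  14  26 112] [493. 242.  52.] [473. 213.  39.] [508. 304.  61.] [118.  85.  57.]
tab? [265 199  13   9  91] [492.  83.  53.] [476.  72.  41.] [508.  97.  60.] [109.  75.  49.]
tab? [278 249  13  10 107] [493. -86.  52.] [477. -96.  41.] [507. -71.  60.] [109.  75.  50.]
low [248 220  14  13 136] [438.6  43.   20.3] [421.  23.   8.] [457.  63.  26.] [194. 179. 150.]
low [237 247  14  14 152] [396.  -36.4  19.2] [378. -56.   8.] [413. -20.  30.] [204. 133. 144.]
low [258 271  15  14 159] [ 436.7 -120.2   19.1] [ 420. -139.    8.] [ 455. -101.   29.] [204. 188. 158.]
tray [ 262  292   87  104 1402] ((491.8636474609375, -308.3957824707031), (129.5568084716797, 231.57986450195312), 7.276472091674805) 21.369453137896734
```

Emit:
{"method": "send_rows", "body": {
  "steps": [
    [[0,-30,-25,-10],[0,-60,-50,-20],[0,-90,-75,-30],[0,-120,-100,-40],[0,-150,-125,-50],[0,-180,-145,-60],[0,-200,-160,-70],[0,-215,-170,-80],[0,-220,-180,-90],[0,-220,-180,-90]]
  ]
}}

```text
time: 1.55
eef_pos: [469.7, -220.3, 230.5]
orientation: [-0.499, 0.501, 0.499, 0.501]
force: [0.3, -0.9, 0.3]
opening: 94.2
```

```bash
cat > m.py <<'E'
from h import *
import sys
s=r.observe(); im=r.get_image('wrist'); save(im,sys.argv[1]); T=wT(im,s); P=pts(im,T)
for st,q,c in comps(P,im,8,30,340,480,-195,200):
    (cx,cy),rad=cv2.minEnclosingCircle(q[:,:2].astype(np.float32)); print('low',st,np.round([cx,cy,rad],1),q.min(0).round(),q.max(0).round(),c)
for st,q,c in comps(P,im,17,30,390,600,-450,-185,300):
    print('tray',st,cv2.minAreaRect(q[:,:2].astype(np.float32)),q[:,2].mean())
for st,q,c in comps(P,im,-3,12,420,550,-420,-190,1000):
    if c[0]>170: print('floor',st,cv2.minAreaRect(q[:,:2].astype(np.float32)),q[:,2].mean(),c)
go([440,43.5,130],90,s)
E
python3 m.py w1
```

```text
low [423 113  36  32 875] [397.5 -37.5  18. ] [380. -55.   8.] [415. -20.  27.] [229. 140. 166.]
low [350 150  32  30 756] [ 438.6 -121.3   18. ] [ 421. -139.    8.] [ 456. -104.   27.] [230. 214. 182.]
low [485 151  36  30 850] [440.7  43.1  18.4] [423.  25.   8.] [458.  61.  28.] [218. 205. 177.]
tray [ 104  146  204  124 5047] ((493.10552978515625, -309.792724609375), (128.45384216308594, 229.76832580566406), 7.196348667144775) 22.001404428006065
floor [ 121  154  174   62 7034] ((464.26141357421875, -314.078369140625), (51.189903259277344, 213.1437530517578), 7.277257919311523) 6.422560027686975 [230. 202. 149.]
floor [ 131  204  170   47 5436] ((525.154296875, -306.6827697753906), (48.73672866821289, 213.6778564453125), 7.018102169036865) 6.472957641506841 [218. 187. 137.]
pos [ 469.7 -220.3  230.5] jaw 89.8 shift [100.5  30.6 263.7] turn -0.2 t 1.55 F [ 0.3 -0.9  0.3] open 94.2
```

View pics/w1.png

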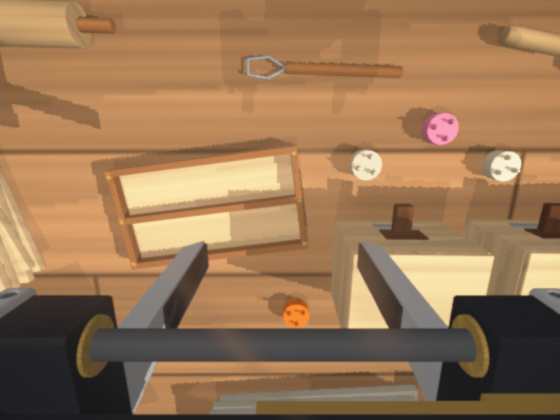

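Emit:
{"method": "send_rows", "body": {
  "steps": [
    [[20,15,45,0],[60,31,90,0],[100,31,99,0],[140,31,99,0],[170,31,99,0],[190,31,99,0],[201,31,99,0],[201,31,99,0]]
  ],
  "gripper": -1
}}

```text
time: 2.6
eef_pos: [438.9, -120.7, 29.1]
orientation: [-0.499, 0.5, 0.5, 0.5]
force: [0.3, 0.6, 0.8]
opening: 93.6
```

Emit:
{"method": "send_rows", "body": {
  "steps": [
    [[0,0,0,0],[0,0,0,0],[0,0,0,0],[0,0,0,0],[0,0,0,0],[0,0,0,0]]
  ],
  "gripper": 1
}}

```text
time: 3.35
eef_pos: [439.0, -121.0, 29.5]
orientation: [-0.5, 0.5, 0.5, 0.5]
force: [0.3, 0.4, 0.4]
opening: 37.4
```

```bash
python3 -c "
from h import *
c=np.array([463.3,-313.6]);a=np.radians(97.2);d=np.array([np.cos(a),np.sin(a)])
p=c+50*d;q=c-40*d;print(p,q)
go([p[0],p[1],40],97.2)
s=r.observe();im=r.get_image('wrist');save(im,'w2')"
```

```text
[ 457.03333832 -263.99426493] [ 468.31332934 -353.28458805]
pos [ 439.  -121.    29.5] jaw 90.0 shift [ -10.5  -18.  -143. ] turn -7.2 t 3.35 F [0.3 0.4 0.4] open 37.4
```

Emit:
{"method": "send_rows", "body": {
  "steps": [
    [[-20,0,0,0],[-45,0,-20,0],[-60,-5,-60,-2],[-60,-10,-100,-4],[-60,-15,-130,-6],[-60,-19,-150,-7.2],[-60,-19.3,-153,-7.2],[-60,-19.3,-153,-7.2]]
  ],
  "gripper": 1
}}

```text
time: 4.4
eef_pos: [458.0, -273.4, 89.1]
orientation: [-0.53, 0.468, 0.531, 0.468]
force: [-0.6, 0.0, 0.1]
opening: 35.1
```

```bash
python3 -c "
from h import *
go([458.3,-273.9,36],97.2)
s=r.observe();im=r.get_image('wrist');save(im,'w3')"
```

```text
pos [ 458.  -273.4   89.1] jaw 97.2 shift [53.1 -0.3 -0.6] turn -0.0 t 4.4 F [-0.6  0.   0.1] open 35.1
```

View pics/w3.png

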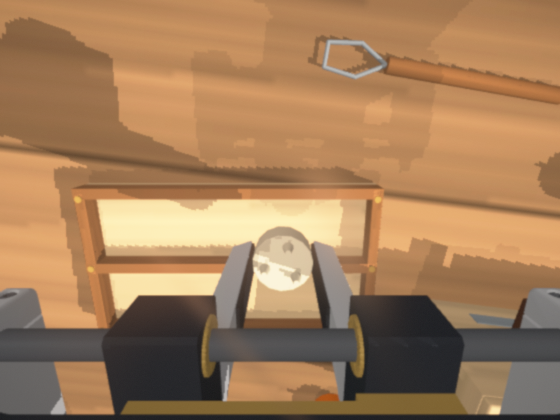

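Emit:
{"method": "send_rows", "body": {
  "steps": [
    [[20,0,0,0],[38,0,0,0],[48,0,-0.5,0],[53,0,-0.5,0],[53.5,0,-0.5,0],[53.5,0,-0.5,0]]
  ],
  "gripper": 1
}}

```text
time: 5.2
eef_pos: [458.7, -274.7, 36.4]
orientation: [0.531, -0.468, -0.53, -0.468]
force: [0.0, -0.3, -0.9]
opening: 35.2
```

Emit:
{"method": "send_rows", "body": {
  "steps": [
    [[0,0,0,0],[0,0,0,0],[0,0,0,0],[-20,0,0,0],[-50,0,0,0],[-90,0,0,0],[-90,0,0,0]]
  ],
  "gripper": 0
}}

```text
time: 6.08
eef_pos: [460.2, -276.2, 129.5]
orientation: [0.533, -0.468, -0.528, -0.468]
force: [1.0, 0.2, 0.6]
opening: 46.7
```

Run:
```python
from h import *
s=r.observe(); im=r.get_image('wrist'); save(im,'w4'); T=wT(im,s); P=pts(im,T)
a=np.radians(7.2); X=np.array([np.cos(a),np.sin(a)]);Y=np.array([-X[1],X[0]])
for st,q,c in comps(P,im,10,40,440,480,-340,-210):
    (cx,cy),rad=cv2.minEnclosingCircle(q[:,:2].astype(np.float32)); d=np.array([cx,cy])-[463.3,-313.6]; print('lane',np.round([cx,cy,rad,d@X,d@Y],1),np.percentile(q[:,2],[50,99]).round(1),c)
for st,q,c in comps(P,im,8,30,340,480,-195,200):
    (cx,cy),rad=cv2.minEnclosingCircle(q[:,:2].astype(np.float32)); print('low',np.round([cx,cy,rad],1),c)
go([440.7,43.3,29.3],90,s)
```

```text
lane [ 4.582e+02 -2.751e+02  1.800e+01 -2.000e-01  3.880e+01] [24.2 32.5] [240. 227. 199.]
lane [ 478.4 -224.9   14.9   26.1   86.1] [18.  23.5] [162. 118.  83.]
low [398.1 -41.9  17.3] [199. 122. 146.]
pos [ 460.2 -276.2  129.5] jaw 97.2 shift [ 98.5 -20.2 319.9] turn 7.2 t 6.08 F [1.  0.2 0.6] open 46.7
```

View pics/w4.png

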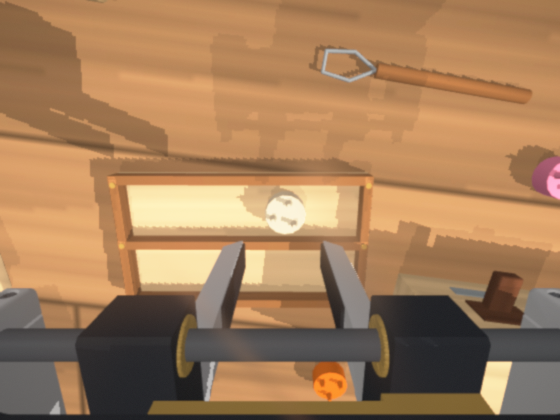

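Emit:
{"method": "send_rows", "body": {
  "steps": [
    [[-10,0,40,0],[-20,-5,100,2],[-20,-10,155,4],[-20,-15,210,6],[-20,-20,260,7.2],[-20,-20,300,7.2],[-20,-20,320,7.2],[-20,-20,320,7.2]]
  ],
  "gripper": -1
}}

```text
time: 7.12
eef_pos: [436.9, 46.5, 144.4]
orientation: [-0.5, 0.5, 0.501, 0.499]
force: [0.1, 1.0, -0.0]
opening: 93.8
```

Run:
```python
from h import *
s=r.observe(); im=r.get_image('wrist'); save(im,'w5'); T=wT(im,s); P=pts(im,T)
for st,q,c in comps(P,im,8,30,340,480,-195,200):
    (cx,cy),rad=cv2.minEnclosingCircle(q[:,:2].astype(np.float32)); print('low',st,np.round([cx,cy,rad],1),c)
go([440.7,43.3,29.3],90,s)
```

```text
low [380 103  82  13 567] [345.1 166.   34.2] [142. 141. 139.]
low [ 172  148   42   40 1285] [397.  -36.7  18. ] [237. 148. 174.]
low [ 261  194   38   38 1119] [440.2  43.6  18. ] [240. 229. 200.]
pos [436.9  46.5 144.4] jaw 90.1 shift [115.1  -4.1  -3.2] turn 0.1 t 7.12 F [ 0.1  1.  -0. ] open 93.8
```

View pics/w5.png

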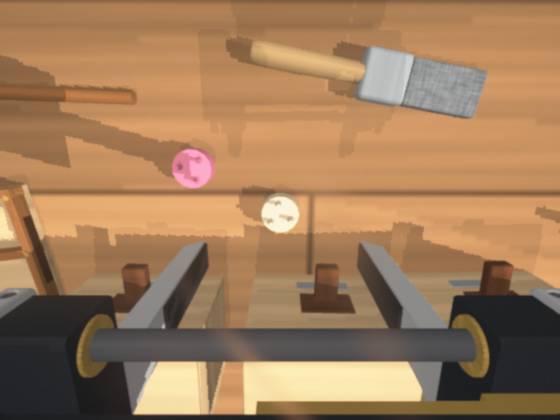

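Emit:
{"method": "send_rows", "body": {
  "steps": [
    [[30,-4,-3,0],[65,-4,-3,0],[95,-4,-3,0],[110,-4,-3,0],[115,-4,-3,0],[115,-4,-3,0]]
  ],
  "gripper": -1
}}

```text
time: 7.92
eef_pos: [442.6, 42.2, 31.4]
orientation: [-0.5, 0.5, 0.5, 0.5]
force: [-0.2, 1.0, -0.9]
opening: 93.8
```

Emit:
{"method": "send_rows", "body": {
  "steps": [
    [[0,0,0,0],[0,0,0,0],[0,0,0,0],[0,0,0,0],[0,0,0,0],[0,0,0,0],[0,0,0,0]]
  ],
  "gripper": 1
}}

```text
time: 8.8
eef_pos: [442.1, 42.5, 30.9]
orientation: [-0.5, 0.5, 0.5, 0.5]
force: [-0.0, 0.5, -0.2]
opening: 35.2
```

Run:
```python
from h import *
go([468.3,-353.3,90],97.2)
```

```text
pos [442.1  42.5  30.9] jaw 90.0 shift [ -59.1  -26.2 -395.8] turn -7.2 t 8.8 F [-0.   0.5 -0.2] open 35.2
```

Emit:
{"method": "send_rows", "body": {
  "steps": [
    [[-25,0,0,0],[-60,0,-30,0],[-70,-5,-80,-2],[-70,-10,-140,-4],[-70,-15,-200,-6],[-70,-20,-260,-7.2],[-70,-25,-320,-7.2],[-70,-26,-370,-7.2],[-65,-26,-396,-7.2],[-59,-26,-396,-7.2]]
  ],
  "gripper": 1
}}

```text
time: 10.05
eef_pos: [467.9, -355.1, 89.7]
orientation: [0.53, -0.468, -0.53, -0.468]
force: [-0.2, 0.0, -0.3]
opening: 35.1
```

Run:
```python
from h import *
go([469,-353.3,37.3],97.2)
```

```text
pos [ 467.9 -355.1   89.7] jaw 97.1 shift [52.4 -1.3  1.7] turn -0.1 t 10.05 F [-0.2  0.  -0.3] open 35.1
```

Emit:
{"method": "send_rows", "body": {
  "steps": [
    [[20,-1,1,0],[38,-1,1,0],[48,-1,1,0],[52,-1,1,0],[52.5,-1,1,0],[52.5,-1,1,0]]
  ],
  "gripper": 1
}}

```text
time: 10.8
eef_pos: [469.3, -352.7, 38.0]
orientation: [0.531, -0.468, -0.53, -0.468]
force: [0.3, 0.3, -0.8]
opening: 35.7
```

Emit:
{"method": "send_rows", "body": {
  "steps": [
    [[0,0,0,0],[0,0,0,0],[0,0,0,0],[-20,0,0,0],[-60,0,0,0],[-110,0,0,0],[-160,0,40,0],[-160,0,40,0]]
  ],
  "gripper": 0
}}

```text
time: 11.8
eef_pos: [465.9, -313.1, 203.9]
orientation: [0.534, -0.467, -0.527, -0.467]
force: [-0.3, 0.5, 0.4]
opening: 46.7
```

Run:
```python
from h import *
s=r.observe(); im=r.get_image('wrist'); save(im,'w6'); T=wT(im,s); P=pts(im,T)
a=np.radians(7.2); X=np.array([np.cos(a),np.sin(a)]);Y=np.array([-X[1],X[0]])
for st,q,c in comps(P,im,14,40,435,485,-410,-230):
    (cx,cy),rad=cv2.minEnclosingCircle(q[:,:2].astype(np.float32)); d=np.array([cx,cy])-[463.3,-313.6]; print('lane',np.round([cx,cy,rad,d@X,d@Y],1),np.percentile(q[:,2],[50,99]).round(1),c)
go([439,-86,150],90,s)
im=r.get_image('side'); save(im,'s6')
```

```text
lane [ 441.  -354.9   55.4  -27.3  -38.1] [22.1 23.9] [198. 135.  85.]
lane [ 467.4 -353.1   18.    -0.9  -39.7] [24.2 32.5] [242. 230. 201.]
lane [ 4.583e+02 -2.754e+02  1.790e+01 -2.000e-01  3.850e+01] [24.2 32.4] [240. 221. 185.]
lane [ 481.7 -254.5   24.6   25.7   56.3] [21.6 23.5] [176. 128.  89.]
pos [ 465.9 -313.1  203.9] jaw 97.3 shift [ 52.   -1.8 229.1] turn 7.3 t 11.8 F [-0.3  0.5  0.4] open 46.7
```

View pics/w6.png

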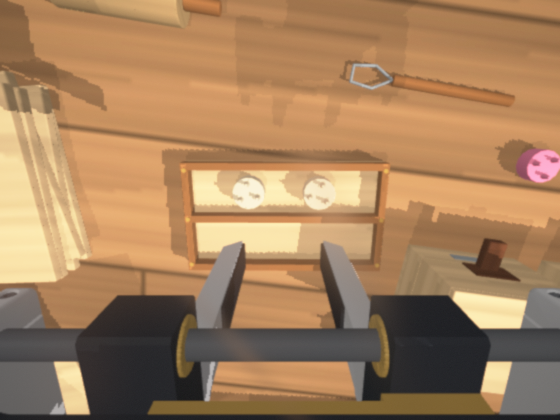

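View pics/s6.png

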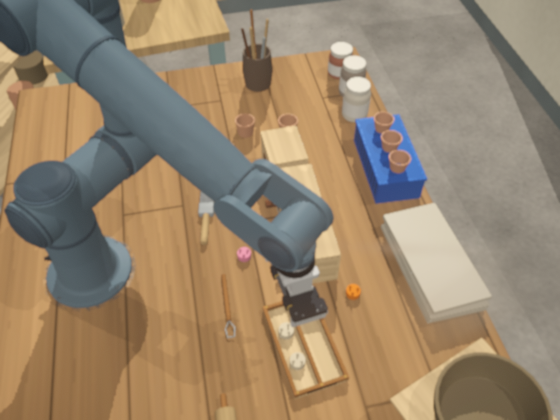

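Emit:
{"method": "send_rows", "body": {
  "steps": [
    [[10,0,40,1],[20,-1,90,3],[35,-2,140,5],[45,-2,190,7],[52,-2,225,7.3],[52,-2,229,7.3],[52,-2,229,7.3],[52,-2,229,7.3]]
  ],
  "gripper": -0.3
}}

```text
time: 12.9
eef_pos: [437.6, -86.5, 145.7]
orientation: [-0.499, 0.501, 0.499, 0.501]
force: [0.3, -0.4, -0.2]
opening: 61.5
```

```bash
cat > tab.py <<'E'
from h import *
import sys
s=r.observe(); im=r.get_image('wrist'); save(im,sys.argv[1]); T=wT(im,s); P=pts(im,T)
for st,q,c in comps(P,im,44,64,460,510,-300,350):
    t=q[(q[:,0]<503)&(q[:,2]>48)]
    if len(t)>30: print('tab',st,np.percentile(t,[3,97],axis=0).round(1).tolist(),np.median(t,0).round(1),c)
for st,q,c in comps(P,im,100,120,470,650,-300,350,400):
    print('lid',st,cv2.minAreaRect(q[:,:2].astype(np.float32)),q[:,2].mean(), q.min(0).round(1))
go([float(v) for v in sys.argv[2:5]],90,s)
E
python3 tab.py w7 487 -84 43
```

```text
tab [455 261  37  40 993] [[478.0, 75.1, 48.8], [502.4, 93.8, 55.6]] [489.3  82.9  54.2] [95. 61. 42.]
tab [272 262  25  38 843] [[478.3, -94.5, 50.0], [502.4, -75.2, 56.0]] [489.2 -84.8  54.6] [109.  72.  50.]
lid [ 195  362  179   39 6763] ((545.8450317382812, -85.43994140625), (135.57431030273438, 38.332828521728516), 89.52931213378906) 110.83961804428282 [ 526.6 -153.3  108.8]
pos [437.6 -86.5 145.7] jaw 89.8 shift [102.7 -49.3   2.7] turn -0.2 t 12.9 F [ 0.3 -0.4 -0.2] open 61.5
```

View pics/w7.png

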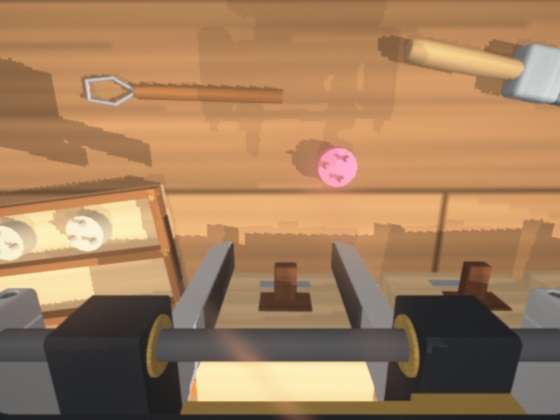

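```bash
cat > arc.py <<'E'
import numpy as np, sys
def arc(a0,a1,n,px=-134,pz=9.5):
    f=lambda a:np.array([px*np.cos(a)-(-pz)*np.sin(a), -px*np.sin(a)+pz*np.cos(a)])
    o=f(a0); 
    for a in np.linspace(a0,a1,n+1)[1:]:
        d=f(a)-o; print('a %.2f'%a,'row [%.1f, %.1f, 0, 0]'%(-d[1],-d[0]))
arc(*[float(v) for v in sys.argv[1:3]],int(sys.argv[3]),*[float(v) for v in sys.argv[4:]])
E
python3 arc.py 0 0.8 10; python3 arc.py 0.8 1.35 9
```

```text
a 0.08 row [-10.7, -1.2, 0, 0]
a 0.16 row [-21.2, -3.2, 0, 0]
a 0.24 row [-31.6, -6.1, 0, 0]
a 0.32 row [-41.7, -9.8, 0, 0]
a 0.40 row [-51.4, -14.3, 0, 0]
a 0.48 row [-60.8, -19.5, 0, 0]
a 0.56 row [-69.7, -25.5, 0, 0]
a 0.64 row [-78.1, -32.2, 0, 0]
a 0.72 row [-86.0, -39.5, 0, 0]
a 0.80 row [-93.2, -47.5, 0, 0]
a 0.86 row [-5.1, -6.4, 0, 0]
a 0.92 row [-9.8, -13.2, 0, 0]
a 0.98 row [-14.1, -20.2, 0, 0]
a 1.04 row [-17.9, -27.4, 0, 0]
a 1.11 row [-21.3, -34.9, 0, 0]
a 1.17 row [-24.2, -42.6, 0, 0]
a 1.23 row [-26.6, -50.4, 0, 0]
a 1.29 row [-28.6, -58.4, 0, 0]
a 1.35 row [-30.1, -66.5, 0, 0]
```

Emit:
{"method": "send_rows", "body": {
  "steps": [
    [[0,-25,2,0],[20,-46,2,0],[45,-46,2,0],[70,-46,2,0],[85,-46,2,0],[89,-46,2,0],[89,-46,2,0]]
  ],
  "gripper": -0.3
}}

```text
time: 13.82
eef_pos: [483.6, -83.7, 56.9]
orientation: [-0.5, 0.5, 0.499, 0.501]
force: [-0.9, -0.1, 0.6]
opening: 61.1
```

Emit:
{"method": "send_rows", "body": {
  "steps": [
    [[0,0,0,0],[0,0,0,0],[0,0,0,0],[0,0,0,0],[0,0,0,0],[0,0,0,0]]
  ],
  "gripper": 1
}}

```text
time: 14.58
eef_pos: [483.3, -84.1, 56.6]
orientation: [-0.5, 0.501, 0.499, 0.5]
force: [-0.9, -5.8, 0.2]
opening: 19.7
```

Emit:
{"method": "send_rows", "body": {
  "steps": [
    [[-11,-1,0,0],[-21,-3,0,0],[-32,-6,0,0],[-42,-10,0,0],[-51,-14,0,0],[-61,-20,0,0],[-70,-25.5,0,0],[-78,-32,0,0],[-86,-39.5,0,0],[-93,-47.5,0,0]]
  ],
  "gripper": 1
}}

```text
time: 15.82
eef_pos: [530.0, -84.8, 149.1]
orientation: [-0.5, 0.502, 0.5, 0.499]
force: [-1.1, -7.4, -3.2]
opening: 19.3
```

Emit:
{"method": "send_rows", "body": {
  "steps": [
    [[-5,-6.5,0,0],[-10,-13,0,0],[-14,-20,0,0],[-18,-27.5,0,0],[-21,-35,0,0],[-24,-42.5,0,0],[-26.5,-50.5,0,0],[-28.5,-58.5,0,0],[-30,-66.5,0,0],[-30,-66.5,0,0]]
  ],
  "gripper": 1
}}

```text
time: 17.08
eef_pos: [597.1, -85.7, 179.4]
orientation: [-0.5, 0.502, 0.499, 0.499]
force: [-0.9, -8.2, -0.4]
opening: 19.8
```

Run:
```python
from h import *
im=r.get_image('side'); cv2.imwrite('pics/s8.png',cv2.cvtColor(cv2.resize(im['frame'][90:400,160:400],None,fx=1.9,fy=1.9,interpolation=cv2.INTER_CUBIC),cv2.COLOR_RGB2BGR))
im=r.get_image('wrist'); save(im,'w8')
go([600,-84,180])
```

```text
pos [597.  -85.7 179.3] jaw 89.9 shift [-0.7 -3.   1.7] turn 0.0 t 17.18 F [-1.1 -9.3 -0.8] open 19.8
```

View pics/s8.png

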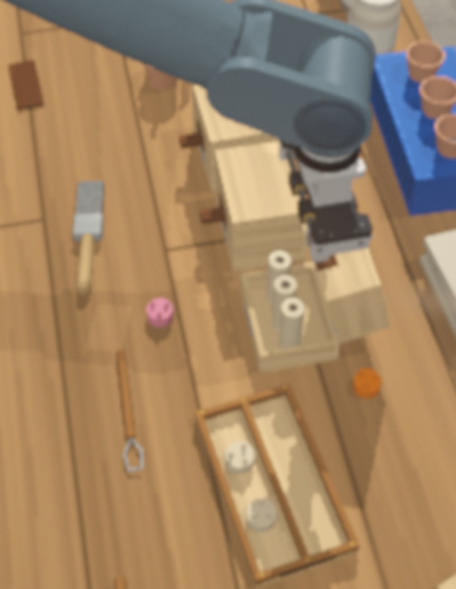

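View pics/w8.png

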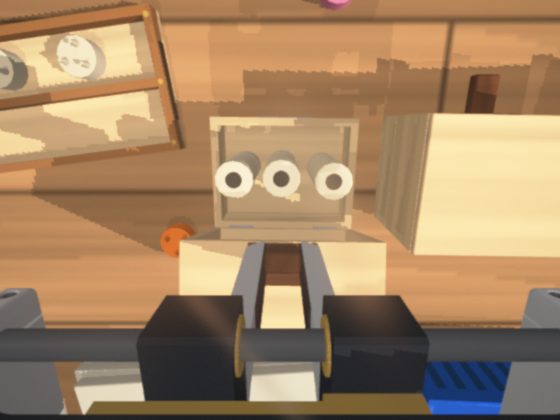

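Emit:
{"method": "send_rows", "body": {
  "steps": [
    [[0,0,0,0],[0,0,0,0],[0,0,0,0],[-15,0,0,0],[-35,0,0,0],[-55,20,0,0],[-65,50,0,0],[-65,80,0,0],[-65,80,0,0],[-65,80,0,0]]
  ],
  "gripper": -0.3
}}

```text
time: 18.42
eef_pos: [518.2, -83.6, 245.6]
orientation: [-0.5, 0.5, 0.499, 0.501]
force: [1.3, 0.3, -0.6]
opening: 61.3
```

```bash
cat > props.py <<'E'
from h import *
import sys
s=r.observe(); im=r.get_image('wrist'); save(im,sys.argv[1]); T=wT(im,s); P=pts(im,T)
for st,q,c in comps(P,im,88,104,505,610,-155,-15,30):
    # fill hole: use convex hull circle
    t=q[q[:,2]>q[:,2].max()-8]
    (cx,cy),rad=cv2.minEnclosingCircle(t[:,:2].astype(np.float32)); print('top',st,np.round([cx,cy,rad],1),t[:,2].mean().round(1),c)
for st,q,c in comps(P,im,115,200,590,720,-160,-10,60):
    print('lid',st,q.min(0).round(),q.max(0).round(),c)
go([560,-84,150],None,s)
E
python3 props.py w9
```

```text
top [231 226  28  30 624] [ 559.4 -124.4   15. ] 97.1 [216. 202. 175.]
top [266 226  28  29 638] [558.4 -87.8  15.1] 97.1 [217. 204. 177.]
top [304 228  28  29 644] [560.7 -46.9  14.9] 97.1 [215. 200. 170.]
lid [215 312   9  16  96] [ 630. -152.  115.] [ 649. -147.  136.] [141. 117.  90.]
lid [337 313  11  15 124] [633. -26. 115.] [649. -18. 135.] [160. 131.  97.]
lid [ 214  362  133   21 2684] [ 643. -156.  131.] [706. -19. 179.] [229. 204. 152.]
pos [518.2 -83.6 245.6] jaw 89.9 shift [ 95.7 -41.6  -0.3] turn 0.0 t 18.43 F [ 1.3  0.3 -0.6] open 61.3
```

View pics/w9.png

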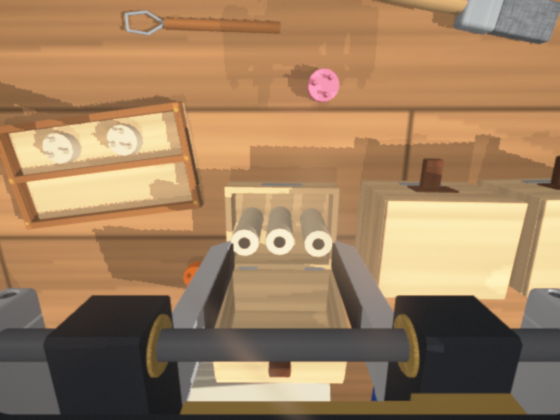

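Run:
```python
from h import *
print(np.round(r.observe()['q'],3)); go([559.4,-124.4,160],160)
c=np.array([522.8,-306.0]);a=np.radians(97.2);d=np.array([np.cos(a),np.sin(a)])
for t in (-70,0,70): print(t,(c+t*d).round(1))
```

```text
[-0.376 -0.065  1.862  0.     1.343 -1.945]
pos [518.2 -83.6 245.2] jaw 89.9 shift [ 85.3 -41.1 -40.7] turn -70.1 t 18.48 F [ 0.5 -0.6  0.3] open 61.3
-70 [ 531.6 -375.4]
0 [ 522.8 -306. ]
70 [ 514.  -236.6]
```

Emit:
{"method": "send_rows", "body": {
  "steps": [
    [[0,-5,-5,10],[0,-10,-10,20],[0,-15,-15,30],[0,-20,-20,40],[0,-25,-25,50],[0,-30,-30,60],[0,-35,-35,70],[0,-38,-40,80],[10,-41,-41,90],[25,-41,-41,100]]
  ],
  "gripper": -0.3
}}

```text
time: 19.73
eef_pos: [559.5, -124.8, 219.5]
orientation: [0.064, 0.704, -0.064, 0.705]
force: [-0.1, 0.2, -0.9]
opening: 60.6
```

Emit:
{"method": "send_rows", "body": {
  "steps": [
    [[20,0,0,10],[40,0,0,10],[60,0,0,10],[60,0,0,10]]
  ],
  "gripper": -0.3
}}

```text
time: 20.23
eef_pos: [557.1, -123.9, 157.1]
orientation: [0.123, 0.698, -0.123, 0.695]
force: [1.2, -0.3, 0.6]
opening: 61.5
```

Run:
```python
from h import *
go([559.4,-124.4,88],-20)
s=r.observe(); print(s['q'].round(2)); im=r.get_image('wrist'); save(im,'w10')
```

```text
pos [ 557.1 -123.9  157.1] jaw -20.0 shift [69.1  0.3  2.6] turn -0.0 t 20.23 F [ 1.2 -0.3  0.6] open 61.5
[-0.42  0.14  1.82 -0.    1.19 -0.07]
```

View pics/w10.png

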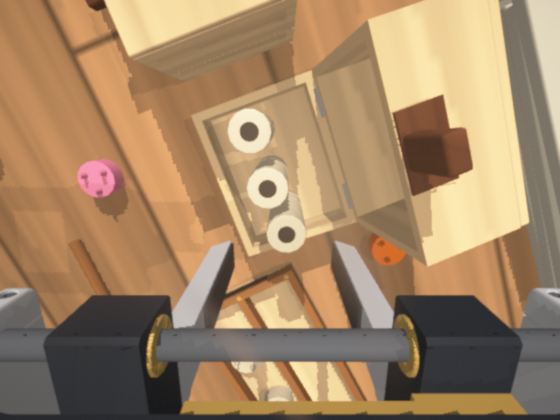

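Emit:
{"method": "send_rows", "body": {
  "steps": [
    [[15,0,2,0],[35,0,2,0],[52,0,2,0],[64,0,2,0],[69,0,2,0],[69,0,2,0]]
  ],
  "gripper": -0.3
}}

```text
time: 21.02
eef_pos: [560.0, -125.2, 90.2]
orientation: [0.123, 0.696, -0.123, 0.696]
force: [-0.4, -0.1, 0.9]
opening: 61.0
```

Emit:
{"method": "send_rows", "body": {
  "steps": [
    [[0,0,0,0],[0,0,0,0],[0,0,0,0],[0,0,0,0],[0,0,0,0],[0,0,0,0]]
  ],
  "gripper": 1
}}

```text
time: 21.78
eef_pos: [560.2, -125.2, 90.7]
orientation: [0.123, 0.696, -0.123, 0.696]
force: [-0.7, -0.1, 1.6]
opening: 29.4
```

Run:
```python
from h import *
go([531.6,-375.4,150],-82.8)
```

```text
pos [ 560.2 -125.2   90.7] jaw -20.1 shift [ -59.3 -244.8   59.1] turn 62.7 t 21.77 F [-0.7 -0.1  1.6] open 29.4
```

Emit:
{"method": "send_rows", "body": {
  "steps": [
    [[-25,0,0,0],[-60,0,0,0],[-70,-20,5,5],[-70,-60,15,14],[-70,-105,25,24],[-70,-150,36,34],[-70,-195,47,44],[-70,-230,56,54],[-65,-245,59,62.7],[-60,-245,59,62.7]]
  ],
  "gripper": 1
}}

```text
time: 23.02
eef_pos: [530.7, -376.3, 149.7]
orientation: [0.468, 0.531, -0.468, 0.53]
force: [1.2, 0.3, -1.6]
opening: 29.4
```

Run:
```python
from h import *
go([531.6,-375.4,90],-82.8)
s=r.observe(); im=r.get_image('wrist'); save(im,'w11')
```

```text
pos [ 530.7 -376.3  149.7] jaw -82.8 shift [59.7  1.  -0.7] turn 0.0 t 23.02 F [ 1.2  0.3 -1.6] open 29.4
```

View pics/w11.png

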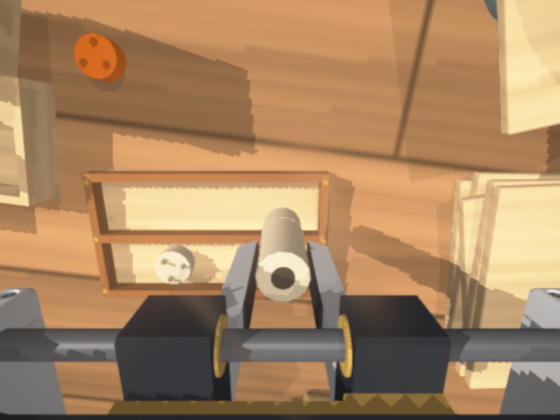

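Emit:
{"method": "send_rows", "body": {
  "steps": [
    [[20,1,-0.5,0],[38,1,-0.5,0],[50,1,-0.5,0],[57,1,-0.5,0],[59.5,1,-0.5,0],[60,1,-0.5,0],[60,1,-0.5,0]]
  ],
  "gripper": 1
}}

```text
time: 23.95
eef_pos: [532.5, -375.2, 91.1]
orientation: [0.468, 0.53, -0.468, 0.531]
force: [-0.0, 0.9, -0.8]
opening: 29.4
```

Emit:
{"method": "send_rows", "body": {
  "steps": [
    [[0,0,0,0],[0,0,0,0],[0,0,0,0],[0,0,0,0],[-20,0,0,0],[-50,0,0,0],[-80,0,0,0],[-100,0,0,0],[-100,0,0,0]]
  ],
  "gripper": 0
}}

```text
time: 25.08
eef_pos: [533.1, -375.7, 193.2]
orientation: [0.467, 0.529, -0.468, 0.532]
force: [-0.6, 0.2, -0.1]
opening: 47.0
```

```bash
cat > lane.py <<'E'
from h import *
import sys
s=r.observe(); im=r.get_image('wrist'); save(im,sys.argv[1]); T=wT(im,s); P=pts(im,T)
a=np.radians(7.2); X=np.array([np.cos(a),np.sin(a)]);Y=np.array([-X[1],X[0]])
for st,q,c in comps(P,im,88,104,480,580,-420,-200,100):
    (cx,cy),rad=cv2.minEnclosingCircle(q[:,:2].astype(np.float32)); d=np.array([cx,cy])-[522.8,-306]; print('prop',np.round([cx,cy,rad,d@X,d@Y],1),np.percentile(q[:,2],[50,99]).round(1))
for st,q,c in comps(P,im,92,104,505,610,-155,-15,100):
    (cx,cy),rad=cv2.minEnclosingCircle(q[:,:2].astype(np.float32)); print('incase',np.round([cx,cy,rad],1),q[:,2].mean().round(1))
go([float(v) for v in sys.argv[2:5]],float(sys.argv[5]),s)
E
python3 lane.py w12 558.4 -87.8 160 -40
```

```text
prop [ 533.7 -375.1   14.9    2.2  -69.9] [96.1 98. ]
pos [ 533.1 -375.7  193.2] jaw -82.8 shift [  32.3   61.1 -282.6] turn -42.8 t 25.07 F [-0.6  0.2 -0.1] open 47.0
```

View pics/w12.png

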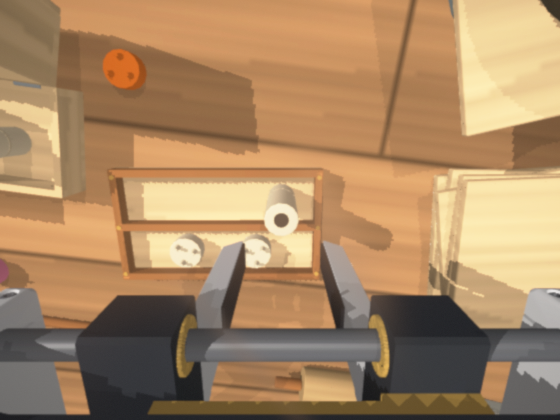

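Emit:
{"method": "send_rows", "body": {
  "steps": [
    [[0,10,-40,-6],[0,20,-95,-14],[0,31,-150,-23],[0,42,-205,-32],[0,52,-250,-40],[0,60,-280,-42.8],[15,61,-283,-42.8],[30,61,-283,-42.8],[30,61,-283,-42.8]]
  ],
  "gripper": -0.3
}}

```text
time: 26.25
eef_pos: [555.6, -87.0, 157.6]
orientation: [0.242, 0.666, -0.243, 0.662]
force: [0.4, 0.2, -0.6]
opening: 61.0
```

```bash
python3 lane.py w13 558.4 -87.8 89 -40
```

```text
incase [561.4 -46.7  14.8] 97.1
incase [558.8 -87.4  15.1] 97.1
pos [555.6 -87.  157.6] jaw -40.1 shift [68.6  1.4  2.9] turn -0.1 t 26.25 F [ 0.4  0.2 -0.6] open 61.0
```

View pics/w13.png

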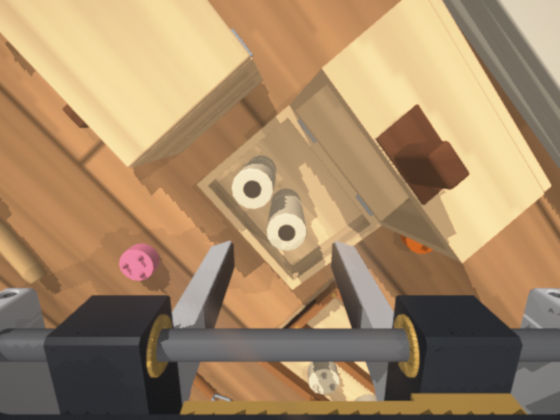

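Emit:
{"method": "send_rows", "body": {
  "steps": [
    [[15,1,2,0],[35,1,2,0],[52,1,2,0],[64,1,2,0],[69,1,2,0],[69,1,2,0]]
  ],
  "gripper": -0.3
}}

```text
time: 27.05
eef_pos: [559.4, -87.0, 91.3]
orientation: [0.242, 0.665, -0.242, 0.664]
force: [-0.2, 0.5, 0.3]
opening: 61.3
```

Emit:
{"method": "send_rows", "body": {
  "steps": [
    [[0,0,0,0],[0,0,0,0],[0,0,0,0],[0,0,0,0],[0,0,0,0],[0,0,0,0]]
  ],
  "gripper": 1
}}

```text
time: 27.8
eef_pos: [559.6, -87.0, 91.7]
orientation: [0.242, 0.664, -0.242, 0.665]
force: [-0.5, 0.9, 1.7]
opening: 29.4
```

Run:
```python
from h import *
go([522.8,-306,150],-82.8)
```

```text
pos [559.6 -87.   91.7] jaw -40.0 shift [ -58.3 -191.4  112.6] turn 42.8 t 27.8 F [-0.5  0.9  1.7] open 29.4
```

Emit:
{"method": "send_rows", "body": {
  "steps": [
    [[-25,0,0,0],[-60,0,0,0],[-70,-15,9,3],[-70,-50,29,10],[-70,-90,53,18],[-70,-130,77,26],[-70,-165,97,34],[-70,-185,109,40],[-64,-191.5,112.5,42.8],[-60,-191.5,112.5,42.8]]
  ],
  "gripper": 1
}}

```text
time: 29.05
eef_pos: [521.2, -306.9, 149.7]
orientation: [0.468, 0.531, -0.468, 0.529]
force: [0.4, 0.2, -0.8]
opening: 29.5
```

Run:
```python
from h import *
go([522.8,-306,91],-82.8)
```

```text
pos [ 521.2 -306.9  149.7] jaw -82.9 shift [58.7  1.8 -0.6] turn -0.1 t 29.05 F [ 0.4  0.2 -0.8] open 29.5
```

Emit:
{"method": "send_rows", "body": {
  "steps": [
    [[20,0.5,-0.5,0],[38,0.5,-0.5,0],[50,0.5,-0.5,0],[56,0.5,-0.5,0],[58.5,0.5,-0.5,0],[59.5,0.5,-0.5,0],[59.5,0.5,-0.5,0]]
  ],
  "gripper": 1
}}

```text
time: 29.92
eef_pos: [523.2, -305.7, 92.5]
orientation: [0.468, 0.53, -0.468, 0.531]
force: [0.7, 0.6, -0.5]
opening: 29.5
```

Emit:
{"method": "send_rows", "body": {
  "steps": [
    [[0,0,0,0],[0,0,0,0],[0,0,0,0],[0,0,0,0],[-20,0,0,0],[-50,0,0,0],[-80,0,0,0],[-100,0,0,0],[-100,0,0,0]]
  ],
  "gripper": 0
}}

```text
time: 31.05
eef_pos: [523.9, -306.2, 194.5]
orientation: [0.468, 0.529, -0.468, 0.532]
force: [-0.8, 0.4, -0.2]
opening: 47.3
```

```bash
python3 lane.py w14 561 -46.8 160 -82.8
```

```text
prop [ 533.5 -374.8   15.     2.   -69.6] [96.1 98. ]
prop [ 5.231e+02 -3.058e+02  1.480e+01  3.000e-01  2.000e-01] [96.1 97.7]
pos [ 523.9 -306.2  194.5] jaw -82.8 shift [  33.9   69.3 -252.8] turn 0.0 t 31.05 F [-0.8  0.4 -0.2] open 47.3
```

View pics/w14.png

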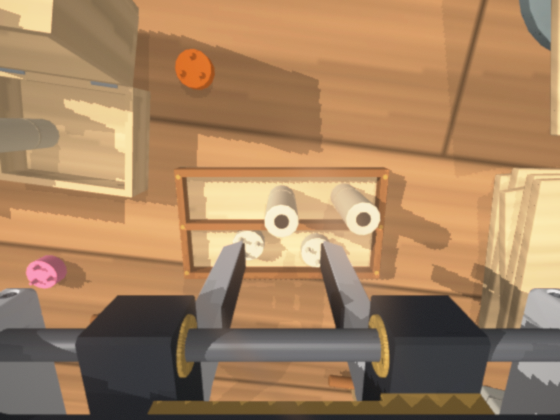

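Emit:
{"method": "send_rows", "body": {
  "steps": [
    [[0,10,-45,0],[0,25,-100,0],[0,40,-155,0],[0,55,-205,0],[0,66,-240,0],[0,71,-253,0],[15,71,-253,0],[32,71,-253,0],[32,71,-253,0]]
  ],
  "gripper": -0.3
}}

```text
time: 32.22
eef_pos: [559.9, -46.3, 157.0]
orientation: [0.467, 0.532, -0.469, 0.528]
force: [0.3, 0.1, 1.2]
opening: 61.2
```

```bash
python3 lane.py w15 561 -46.8 89 -82.8
```

```text
incase [561.4 -46.9  14.9] 97.0
pos [559.9 -46.3 157. ] jaw -82.9 shift [68.   1.3  0.8] turn -0.1 t 32.23 F [0.3 0.1 1.2] open 61.2
```

View pics/w15.png

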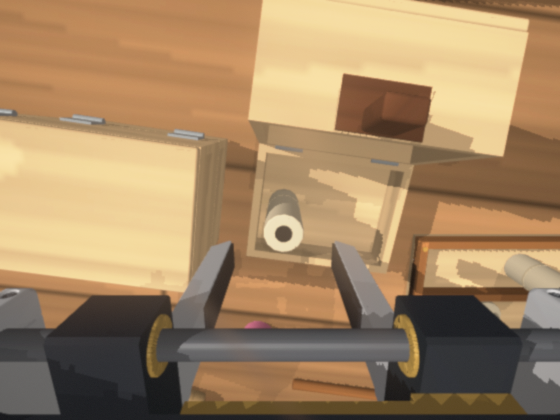

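Emit:
{"method": "send_rows", "body": {
  "steps": [
    [[15,0.5,0,0],[35,0.5,0,0],[52,0.5,0,0],[64,0.5,0,0],[69,0.5,0,0],[69,0.5,0,0]]
  ],
  "gripper": -0.3
}}

```text
time: 33.02
eef_pos: [562.2, -45.4, 90.8]
orientation: [0.468, 0.531, -0.468, 0.53]
force: [0.7, -0.3, -0.5]
opening: 60.9
```

Emit:
{"method": "send_rows", "body": {
  "steps": [
    [[0,0,0,0],[0,0,0,0],[0,0,0,0],[0,0,0,0],[0,0,0,0],[0,0,0,0]]
  ],
  "gripper": 1
}}

```text
time: 33.78
eef_pos: [562.3, -45.5, 91.2]
orientation: [0.468, 0.53, -0.468, 0.531]
force: [-0.3, -0.3, 0.3]
opening: 29.5
```

Run:
```python
from h import *
go([514,-236.6,150],-82.8)
```

```text
pos [562.3 -45.5  91.2] jaw -82.8 shift [-58.8 -71.9 183.5] turn -0.0 t 33.77 F [-0.3 -0.3  0.3] open 29.5
```

Emit:
{"method": "send_rows", "body": {
  "steps": [
    [[-25,0,0,0],[-60,0,0,0],[-70,-6,15,0],[-70,-22,55,0],[-70,-42,105,0],[-70,-58,145,0],[-70,-68,172,0],[-68,-71,183,0],[-60,-71,183,0],[-60,-71,183,0]]
  ],
  "gripper": 1
}}

```text
time: 35.02
eef_pos: [514.0, -234.5, 149.3]
orientation: [0.467, 0.532, -0.467, 0.53]
force: [0.5, -0.1, -0.7]
opening: 29.2
```

Run:
```python
from h import *
go([514,-236.6,91],-82.8)
```

```text
pos [ 514.  -234.5  149.3] jaw -82.7 shift [58.3 -0.2  2.2] turn 0.1 t 35.02 F [ 0.5 -0.1 -0.7] open 29.2
```

Emit:
{"method": "send_rows", "body": {
  "steps": [
    [[20,-0.5,1,0],[38,-0.5,1,0],[50,-0.5,1,0],[56,-0.5,1,0],[58,-0.5,1,0],[59,-0.5,1,0],[59,-0.5,1,0]]
  ],
  "gripper": 1
}}

```text
time: 35.9
eef_pos: [514.6, -237.2, 92.4]
orientation: [0.468, 0.53, -0.468, 0.531]
force: [-0.6, 0.1, -1.3]
opening: 29.1
```

Emit:
{"method": "send_rows", "body": {
  "steps": [
    [[0,0,0,0],[0,0,0,0],[0,0,0,0],[0,0,0,0],[-20,0,0,0],[-50,0,0,0],[-90,0,0,0],[-120,0,0,0],[-120,0,0,0]]
  ],
  "gripper": 0
}}

```text
time: 37.02
eef_pos: [515.9, -238.1, 216.1]
orientation: [0.468, 0.528, -0.467, 0.533]
force: [-0.0, -1.3, -0.8]
opening: 46.7
```

```bash
python3 lane.py w16 644 -84.5 230 -90
```

```text
prop [ 533.5 -374.3   15.     2.   -69.1] [96.1 98. ]
prop [ 513.7 -238.1   14.8   -0.6   68.5] [96.  97.7]
prop [ 5.228e+02 -3.056e+02  1.500e+01  0.000e+00  4.000e-01] [96.1 97.9]
pos [ 515.9 -238.1  216.1] jaw -82.8 shift [ -13.8  146.4 -136.3] turn 7.2 t 37.02 F [-0.  -1.3 -0.8] open 46.7
```

View pics/w16.png

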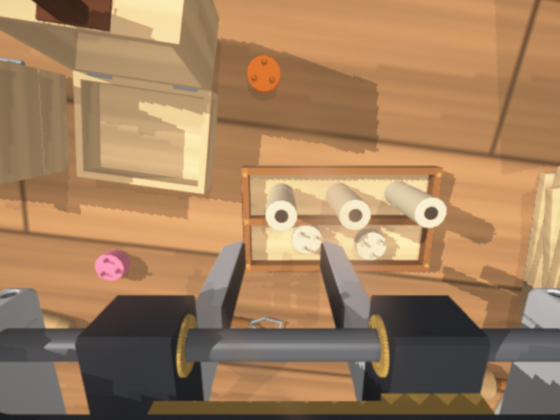

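Emit:
{"method": "send_rows", "body": {
  "steps": [
    [[-10,20,-20,1],[-20,55,-50,3],[-20,90,-82,5],[-20,120,-108,7],[-20,143,-127,7.2],[-20,153,-135,7.2],[-20,153,-135,7.2],[-20,153,-135,7.2]]
  ],
  "gripper": -0.3
}}

```text
time: 38.08
eef_pos: [648.5, -84.7, 231.5]
orientation: [-0.5, -0.5, 0.5, -0.499]
force: [-0.4, 0.3, 0.7]
opening: 61.0
```

Run:
```python
from h import *
s=r.observe(); im=r.get_image('wrist'); save(im,'w17'); T=wT(im,s); P=pts(im,T)
for st,q,c in comps(P,im,150,190,600,700,-160,-10,30):
    print('tongue',st,np.percentile(q,[3,97],axis=0).round().tolist(),c)
go([651,-84.5,179],-90,s)
```

```text
tongue [272 221  28  21 559] [[646.0, -96.0, 152.0], [657.0, -78.0, 178.0]] [127.  86.  60.]
pos [648.5 -84.7 231.5] jaw -90.1 shift [52.5  2.6 -0.2] turn -0.1 t 38.08 F [-0.4  0.3  0.7] open 61.0
```

View pics/w17.png

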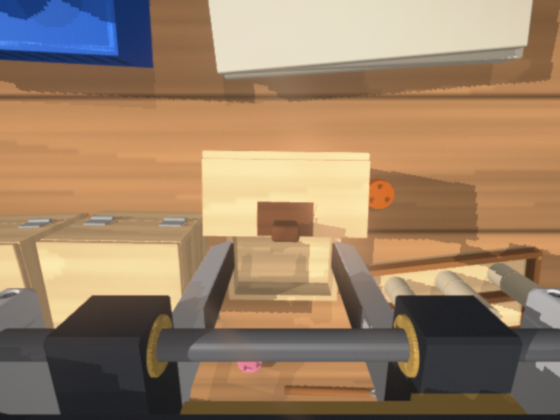

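Emit:
{"method": "send_rows", "body": {
  "steps": [
    [[15,2.5,1,0],[33,2.5,1,0],[46,2.5,1,0],[51,2.5,1,0],[52,2.5,1,0],[52,2.5,1,0]]
  ],
  "gripper": -0.3
}}

```text
time: 38.88
eef_pos: [652.0, -84.9, 180.5]
orientation: [0.5, 0.5, -0.5, 0.5]
force: [-0.3, 0.9, 0.5]
opening: 61.2
```

Emit:
{"method": "send_rows", "body": {
  "steps": [
    [[0,0,0,0],[0,0,0,0],[0,0,0,0],[0,0,0,0],[0,0,0,0],[0,0,0,0]]
  ],
  "gripper": 1
}}

```text
time: 39.62
eef_pos: [651.7, -86.5, 180.0]
orientation: [-0.499, -0.499, 0.501, -0.501]
force: [0.1, -5.6, -0.7]
opening: 19.5
```

```bash
sed -i "s/print('a.*/print('a %.2f'%a,'row [%.1f, %.1f, 0, 0]'%(-d[1],d[0]))/" arc.py; python3 arc.py 1.75 0.9 9; python3 arc.py 0.9 0 10
```

```text
a 1.66 row [-2.6, -12.4, 0, 0]
a 1.56 row [-3.9, -25.0, 0, 0]
a 1.47 row [-4.1, -37.7, 0, 0]
a 1.37 row [-3.1, -50.4, 0, 0]
a 1.28 row [-0.9, -62.8, 0, 0]
a 1.18 row [2.5, -75.1, 0, 0]
a 1.09 row [7.0, -86.9, 0, 0]
a 0.99 row [12.6, -98.3, 0, 0]
a 0.90 row [19.3, -109.1, 0, 0]
a 0.81 row [7.3, -9.7, 0, 0]
a 0.72 row [15.4, -18.6, 0, 0]
a 0.63 row [24.2, -26.8, 0, 0]
a 0.54 row [33.8, -34.2, 0, 0]
a 0.45 row [44.0, -40.7, 0, 0]
a 0.36 row [54.8, -46.2, 0, 0]
a 0.27 row [66.0, -50.8, 0, 0]
a 0.18 row [77.5, -54.3, 0, 0]
a 0.09 row [89.4, -56.7, 0, 0]
a 0.00 row [101.4, -58.1, 0, 0]
```

```bash
python3 arc.py 1.75 0.9 9 -137 9.5; python3 arc.py 0.9 0 10 -137 9.5
```

```text
a 1.66 row [-2.6, -12.7, 0, 0]
a 1.56 row [-4.0, -25.6, 0, 0]
a 1.47 row [-4.1, -38.6, 0, 0]
a 1.37 row [-3.1, -51.5, 0, 0]
a 1.28 row [-0.8, -64.2, 0, 0]
a 1.18 row [2.7, -76.7, 0, 0]
a 1.09 row [7.3, -88.8, 0, 0]
a 0.99 row [13.1, -100.5, 0, 0]
a 0.90 row [19.9, -111.5, 0, 0]
a 0.81 row [7.4, -9.9, 0, 0]
a 0.72 row [15.7, -19.0, 0, 0]
a 0.63 row [24.8, -27.4, 0, 0]
a 0.54 row [34.6, -34.9, 0, 0]
a 0.45 row [45.1, -41.5, 0, 0]
a 0.36 row [56.1, -47.2, 0, 0]
a 0.27 row [67.5, -51.8, 0, 0]
a 0.18 row [79.3, -55.4, 0, 0]
a 0.09 row [91.4, -57.9, 0, 0]
a 0.00 row [103.7, -59.3, 0, 0]
```

Emit:
{"method": "send_rows", "body": {
  "steps": [
    [[-2.5,-12.5,0,0],[-4,-25.5,0,0],[-4,-38.5,0,0],[-3,-51.5,0,0],[-1,-64,0,0],[2.5,-76.5,0,0],[7.5,-89,0,0],[13,-100.5,0,0],[20,-111.5,0,0]]
  ],
  "gripper": 1
}}

```text
time: 40.75
eef_pos: [539.5, -85.1, 160.6]
orientation: [0.5, 0.5, -0.5, 0.5]
force: [-0.9, -3.0, 4.2]
opening: 19.3
```

Emit:
{"method": "send_rows", "body": {
  "steps": [
    [[7.5,-10,0,0],[15.5,-19,0,0],[25,-27.5,0,0],[34.5,-35,0,0],[45,-41.5,0,0],[56,-47,0,0],[67.5,-52,0,0],[79.5,-55.5,0,0],[91.5,-58,0,0],[102,-59,0,0]]
  ],
  "gripper": 1
}}

```text
time: 42.0
eef_pos: [480.6, -84.3, 56.7]
orientation: [0.5, 0.501, -0.5, 0.499]
force: [-2.1, 3.0, 0.4]
opening: 19.5
```

Emit:
{"method": "send_rows", "body": {
  "steps": [
    [[0,0,0,0],[0,0,0,0],[0,0,0,0],[0,0,0,0],[-20,0,0,0],[-60,0,0,0],[-110,-20,0,0],[-160,-50,0,0],[-160,-50,0,0],[-160,-50,0,0]]
  ],
  "gripper": -0.3
}}

```text
time: 43.25
eef_pos: [431.0, -84.8, 217.5]
orientation: [-0.5, -0.5, 0.5, -0.5]
force: [-0.2, 0.4, 0.2]
opening: 61.2
```

Run:
```python
from h import *
go([0,0,0])
for n in ('scene','side','wrist'):
    im=r.get_image(n); save(im,n+'18')
    if n=='side':
        P=pts(im,wT(im))
        for st,q,c in comps(P,im,98,125,480,640,-170,320,200):
            print('lid',q[:,2].mean().round(1),np.polyfit(q[:,0],q[:,2],1).round(3),cv2.minAreaRect(q[:,:2].astype(np.float32)))
        for st,q,c in comps(P,im,10,60,380,660,380,480,20): print('cup',q.mean(0).round())
```

```text
pos [431.  -84.8 217.5] jaw -90.0 shift [ 217.6 -430.9  -84.7] turn 0.0 t 43.25 F [-0.2  0.4  0.2] open 61.2
lid 109.4 [2.00000e-03 1.08173e+02] ((564.7936401367188, 163.87738037109375), (301.1646728515625, 107.16878509521484), 89.1600112915039)
lid 109.6 [2.0000e-03 1.0833e+02] ((564.43408203125, -84.43096160888672), (142.49977111816406, 107.47511291503906), 88.92896270751953)
cup [612. 417.  35.]
```

View pics/side18.png

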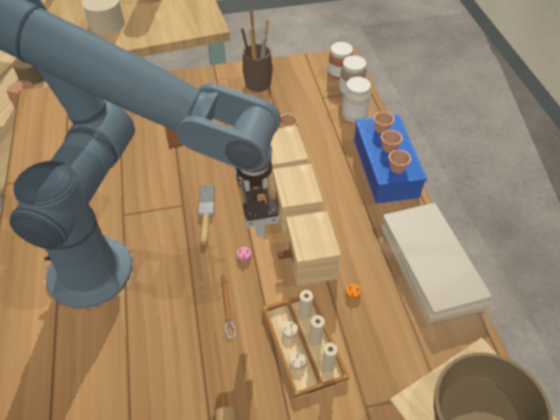

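View pics/scene18.png

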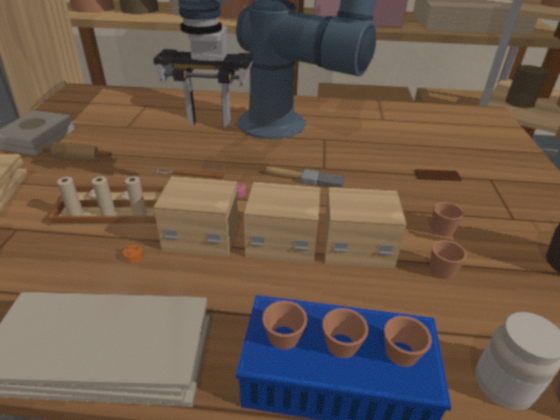

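View pics/wrist18.png

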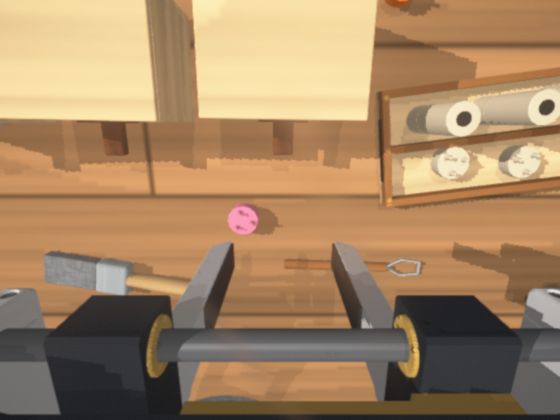

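Run:
```python
from h import *
a=np.radians(7.2); X=np.array([np.cos(a),np.sin(a)]);Y=np.array([-X[1],X[0]])
for n in ('side','wrist'):
    s=r.observe(); im=r.get_image(n); P=pts(im,wT(im,s))
    L=(P[...,:2]-np.array([463.3,-313.6])); lx=L@X; ly=L@Y
    m=(abs(lx)<24)&(abs(ly)<100)&(P[...,2]>18)&(P[...,2]<40)
    k,l,st,c=cv2.connectedComponentsWithStats(m.astype(np.uint8))
    for i in range(1,k):
        if st[i,4]>40:
            q=l==i; (cx,cy),rad=cv2.minEnclosingCircle(np.stack([lx[q],ly[q]],1).astype(np.float32)); print(n,'stilt lane xy',round(cx,1),round(cy,1),round(rad,1),np.percentile(P[q][:,2],[50,99]).round(1))
    m=(abs(lx-60)<25)&(abs(ly)<100)&(P[...,2]>88)&(P[...,2]<104)
    k,l,st,c=cv2.connectedComponentsWithStats(m.astype(np.uint8))
    for i in range(1,k):
        if st[i,4]>40:
            q=l==i; (cx,cy),rad=cv2.minEnclosingCircle(np.stack([lx[q]-60,ly[q]],1).astype(np.float32)); print(n,'prop lane xy',round(cx,1),round(cy,1),round(rad,1),np.median(P[q][:,2]).round(1))
```

```text
side stilt lane xy 5.4 38.1 19.3 [24.  33.6]
side stilt lane xy -2.8 -37.4 19.2 [23.5 32.1]
side prop lane xy -2.4 70.3 16.0 95.5
side prop lane xy -0.8 1.7 15.7 95.2
side prop lane xy 0.8 -69.7 15.7 95.3
wrist stilt lane xy 0.1 -40.2 18.9 [24.4 33. ]
wrist stilt lane xy 8.5 38.0 18.3 [24.4 32.6]
wrist prop lane xy -0.5 1.0 15.3 96.2
wrist prop lane xy -0.7 69.0 15.2 96.2
```

```bash
python3 -c "
from h import *
print(r.job_done())"
```

```text
the job is handed in; nothing more can be done
None
```

I laid both pin stilts in the near lane, then found three tall round props in the case nearest the tray and stood them in the far lane. I then shut that case's lid and handed the job in at about 43 s of the 210 s. I never needed to open the other two cases, so the square and short props were not touched.

**Last checks:**
- **Props:** all three stood upright, with tops at about 96 mm and within about 2.5 mm of the far lane's centre line.
- **Stilts:** both lay flat, pins up. One was within 3 mm of the near lane's centre line. The other read 5.4 mm off in the side view and 8.5 mm in the wrist view, though it was 0.2 mm off when I set it down. It was apparently knocked against the divider afterwards. The lane walls limit it to about 8 mm, inside the 12 mm limit, so I left it.
- **Lids and cups:** all three lids were level at about 110 mm. Both cups looked unmoved in the scene picture.
- **Stilt count:** I saw no third stilt in any view.
- **Verdict:** the hand-in reports none.

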